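# Seal a sample cell in the bench screw press

## Robot

A 6-joint arm with a two-finger parallel gripper is mounted at the origin on the work surface. World frame = base frame: x ahead of the robot, y to its left, z up, the work surface at z = 0. Lengths are in m, angles in rad, forces in N, time in s.
With the tool pointing down it reaches from about 0.35 to 0.725 m from the base axis. Payload 6 kg.
Tool frame: the origin (TCP) lies midway between the tips of the shut fingers; the grasp point (between the pads) lies 19 mm behind it; z points along the fingers, x is the direction in which the jaws open and shut, and the axes are right-handed (so a half turn about z gives the same grasp; the last joint's range is limited). The gripper opens to 85 mm and grips with 20 to 120 N. Pads are 22 mm wide; open, the fingers measure 114 mm over their backs; the gripper's body (76 mm by 85 mm) begins 54 mm behind the grasp point. The pads swing forward as they close: fully open they stand 13 mm farther back than shut.
Start: joints at [-0.796, 0.04, 0.085, 0, -1.615, -0.334], TCP at [0.256, -0.543, 0.231] pointing down, gripper open.
Joint ranges: [-2.56, 2.56], [-1.29, 2.01], [-1.08, 1.49], [-3.29, 1.98], [-2.81, -0.18], [-2.99, 2.99]. Speed limits (rad/s): [2.57, 2.57, 3.01, 3.14, 3.14, 3.14].

## Interface

Orientations are given as a unit quaternion [x, y, z, w].
In Python, from plant import sense, capture, camera_info, finish_job, look_for, tip_of gives the robot as it stands.
- The arm moves only by the tool arm_command, never from a script. Its argument "increments" is a list of rows, each a list of 6 numbers: the shift along the world's x, y, z in m, then the turn, a rotation vector about the world's x, y, z in degrees. A call has 1 to 12 rows; each row is the pose to reach, as a shift and turn from the pose measured when the call began; what a row does not reach only later rows make up. A row lasts 1/10 s, in which the tool goes at most 50 mm and 8.59 degrees, less where a joint would pass 70% of its speed; a pose out of reach is approached as far as the arm can. A call with a gripper value outside its range is refused whole. "gripper" is the opening, from -1 (shut) to 1 (fully open), set as the call begins (left out, the last holds). The fingers move at their own pace and stop on an object; "squeeze" is the grip in N (left out, the last holds). Time passes only in rows, so rows that repeat a pose let the fingers close. It gives the time, the measured TCP pose, the force and the opening at its end, in the units of the state.
- sense(): the state, without advancing time (a new reading comes with each control period).
- capture(name): name is "scene" or "top" or "wrist"; returns (picture, depth): 400x640x3 uint8, red, green, blue; 400x640 float32, m along the optical axis (not along the pixel's ray), 0 where there is no reading.
- camera_info(name): a dict with "camera_matrix" (3x3 intrinsics, pixels), "extrinsics" (4x4, takes a point from camera to world coordinates). Camera axes: x right, y down, z forward; pixel columns grow to the right and rows downward; lengths in m; the calibration is good to about 2 mm. The wrist camera is an equidistant fisheye: a pixel r from the principal point sees the ray r / f radians off the axis. A picture is of the moment at which its call begins: read the wrist's pose just before it. camera_info takes no time and is no camera call; for the wrist camera it gives the pose at the moment of the call.
- finish_job(): hands the job in, once; it reports no verdict.
Trained networks look in the newest picture that a camera, given by its name, has taken for a name from the list of things; names that differ only in an ending like _2 or _b are one class to them, and where a whole thing is asked for, a point or a joint stands for the part that bears it (a point fixed in the world has none). Each returns a list of dicts, best first, with "score" (0 to 1); they miss things now and then, are a little off and sometimes report something else, mostly with a low value. They report only what shows in the picture. A call takes as long as a camera call. They do not tell look-alikes from the thing itself.
- look_for(camera, target): "xyz" ([x, y, z] in m, in world coordinates, good to about 4 mm: the middle of the surface that is visible of it).
- tip_of(camera, target): "xyz" ([x, y, z] in m, in world coordinates, good to about 4 mm: a listed point, or the origin of a listed thing).
The state is a dict: "time_s": time; "q": joint angles; "joint_velocities": joint speeds; "tau": joint torques, N m; "ee_pos": TCP position; "ee_rot": TCP orientation; "ft_force": force on the tool from outside, world axes, zero at the start; "ft_torque": the same for the moment, N m; "opening": finger opening in m.
Only numpy, scipy, OpenCV 4.12 (cv2) and the standard library are available. Lean on these libraries where they do the work, as an engineer would, in place of code of your own. Each camera call takes 0.05 s, during which the arm holds its last target.

## Task

Set the steel sample cell upright in the round nest of the press's loading slide, let go of it, and push the slide fully home under the press. Wind the crank clockwise until you feel the foot meet the cell, then give it one more quarter turn from there to seal it - much more would crack the cell - and let go. Leave the tube rack, beaker and jar alone.

Things in the scene. Friction and masses are not known exactly. Their poses are not given: they have to be found in the camera images.
- cell_mid (a point): The sample cell: a loose plain steel cylinder, 44 mm diameter, 50 mm tall, about 0.35 kg, standing upright on the bench. The point is its centre, half-way up (25 mm above its underside); z is its long axis.
- nest (a point): Centre of the top of the round brass seat on the loading slide, 58 mm above the bench, inside a steel ring (50 mm inner, 60 mm outer diameter) that stands 5 mm above the seat. A seated cell's centre is 25 mm above this point.
- slide (a joint): Travel of the loading slide in m: 0 fully pulled out, 0.175 fully home against its stop, where the nest is straight below the crank axis. It runs level along the y of point crank_axis and goes home towards -y. Drag 2.5 N; it stays where it is left.
- grip_block (a point): The slide's handle: an upright black block, 24 mm (x) by 16 mm (y, along the travel), 50 mm tall, its top 90 mm above the bench. The point lies in it, 72 mm above the bench, 125 mm outward (+y) of the nest centre. Pinch it across the 24 mm from above, or push its outer face.
- crank_axis (a point): Point on the fixed vertical crank axis, 265 mm above the bench, level with the handle's middle. Its axes are the press's: +y points outwards along the slide. The crank sweeps 85 mm radius about it, 212 to 288 mm above the bench; the press's arm under it has its lower face at 163 mm, its column stands on the -y side.
- handle (a point): Middle of the crank's handle: a black upright sleeve, 22 mm diameter, 48 mm tall (240 to 288 mm above the bench), 70 mm from the crank axis. It spins freely on its pin, so it can be held from above with constant gripper yaw while the crank goes round. The crank stays at one height.
- crank (a joint): Crank angle in rad, growing clockwise seen from above and lowering the ram 24 mm a turn. At 0 the handle points along -x of point crank_axis; starts at 0.2 to 1.2. Free turning takes about 0.65 N m (9 N at the handle); it stays where left, loaded or not. Meeting the cell adds about 0.3 N m (4 N) within a few degrees, a quarter turn more about 0.2 N m (3 N).
- ram: Vertical steel ram under the press's arm, 22 mm diameter. Origin 146 mm above the bench at crank 0; goes down with the crank. At its lower end a round steel foot, 36 mm diameter, screwed in or out: its underside is 5 to 19 mm below the origin, where is not known, so contact must be felt; it comes 0.6 to 1.4 turns after the start. The foot is sprung: yields above 80 N, then 1 mm per 10 N.
- rack_mid (a point): Bystander: a red plastic test tube rack with three tubes, 60 by 200 mm, 116 mm tall with its tubes. The point is 35 mm above its underside.
- beaker_mid (a point): Bystander: a glass beaker of 68 mm rim diameter, 85 mm tall. The point is at mid height.
- reagent_mid (a point): Bystander: a brown glass jar of 60 mm diameter, 120 mm tall. The point is at mid height.
Not all that is in view belongs to the job. Of the things shaped like the part that bears cell_mid, the bare steel one is meant.

How it is judged:
On the way, in this order (a step that is already met when the one before it is completed fails the run):
1. the cell stands in the nest, let go (horizontal distance between cell_mid and nest below 0.0045 m and z of cell_mid in the frame of nest between 0.021 and 0.029 m and angle between cell_mid's own z axis and vertical below 0.06 rad and contact force between the fingers and cell below 0.1 N), for 0.2 s.
2. the slide is pushed home with the cell in it (value of joint slide above 0.171 m and horizontal distance between cell_mid and nest below 0.0045 m and z of cell_mid in the frame of nest between 0.021 and 0.029 m and angle between cell_mid's own z axis and vertical below 0.06 rad), for 0.2 s.
3. the foot has met the cell (contact force between ram and cell above 30 N and value of joint slide above 0.171 m), for 0.05 s.
At the end, for the whole second after the job is handed in: The cell stands upright in the nest (within 4.5 mm of its centre), the slide is home (within 4 mm), and the foot presses on the cell with 115 to 165 N, that is, a quarter turn (tolerance about 0.1 turn) past contact; the crank is at rest and let go (all of step 2 and contact force between ram and cell between 115 and 165 N and velocity of joint crank between -0.05 and 0.05 rad/s); the robot touches nothing.
It fails at once if the cell is pressed with more than 180 N (over 0.16 turn too far) (contact force between ram and cell above 180 N).
It fails at once if a bystander is moved by more than 15 mm or tipped (distance of any of rack_mid, beaker_mid, reagent_mid from where it was at the start of the episode above 0.015 m or angle between any of rack_mid, beaker_mid, reagent_mid's own z axis and vertical above 0.2 rad).
It also fails if it takes over 69 s, if anything falls off the work surface, if the arm or the gripper's body presses on something with over 40 N, if the wrist force passes 120 N, or if a joint passes its speed limit or range.

## Working session

There is one attempt and no reset: what is moved stays moved. The work goes in short steps, Python scripts to look and compute and a tool call to move; the robot and the scene stay as the last step left them, time stands still between calls to the robot, and variables do not carry over. Pictures are saved under pics/ and viewed, and the job is handed in when it is done.

Besides the shell and the picture viewer there is one more tool, called after "Request:" by a JSON object that holds its "op" and its "data", one argument or row to a line. arm_command: Moves the arm, as the interface text tells. Its arguments: {"type":"object","properties":{"increments":{"type":"array","items":{"type":"array","items":{"type":"number"}}},"gripper":{"type":"number"},"squeeze":{"type":"number"}},"required":["increments"]}

```bash
mkdir -p pics; ls; cat > h.py <<'E'
import numpy as np, cv2
from plant import sense, capture, camera_info, finish_job, look_for, tip_of
def save(n,p): cv2.imwrite('pics/'+n+'.png',p[:,:,::-1])
E
python3 - <<'E'
from h import *
s=sense(); print(s)
for c in ('scene','top'):
    p,d=capture(c); save(c+'0',p)
    print(c,camera_info(c)['extrinsics'][:3])
    for t in ('cell_mid','nest','grip_block','crank_axis','handle','rack_mid','beaker_mid','reagent_mid'):
        print(t,[(np.round(r['xyz'],4).tolist(),round(r['score'],2)) for r in tip_of(c,t)][:4])
E
```

```text
pics
{'time_s': 0.0, 'q': array([-7.96276623e-01,  4.07856124e-02,  8.38071286e-02, -4.61070855e-04,
       -1.61549984e+00, -3.33680692e-01]), 'joint_velocities': array([ 0.00140084,  0.00091689, -0.00014908, -0.0006724 , -0.00181112,
       -0.00107217]), 'tau': array([-6.43577314e-04, -3.68200743e+01,  3.47425890e+01,  6.93255812e+00,
       -5.45291696e-03,  9.62916658e-06]), 'ee_pos': array([ 0.2559403 , -0.54230782,  0.23029219]), 'ee_rot': array([ 5.35389049e-01,  8.44605118e-01,  4.16972250e-04, -7.65806974e-04]), 'ft_force': array([-0.36290131, -0.52364381,  0.12915745]), 'ft_torque': array([0.02236205, 0.02603319, 0.01355237]), 'opening': 0.08539813171053955}
scene [[ 0.37100276  0.66200995 -0.65122944  1.19175346]
 [ 0.92860173 -0.27011465  0.25443447 -0.21909092]
 [-0.00746846 -0.69912867 -0.71495687  0.84243506]]
cell_mid [([0.4991, 0.2189, 0.0304], 0.77), ([0.4995, 0.3147, 0.0262], 0.67), ([0.4041, 0.3049, 0.0238], 0.64), ([0.5478, -0.1789, 0.2695], 0.16)]
nest [([0.5537, -0.0299, 0.06], 0.71), ([0.5622, 0.0931, 0.0722], 0.5)]
grip_block [([0.5657, 0.0927, 0.0716], 0.65)]
crank_axis [([0.5445, -0.1783, 0.2711], 0.78)]
handle [([0.517, -0.1166, 0.2602], 0.57)]
rack_mid []
beaker_mid [([0.7445, -0.0316, 0.0432], 0.8)]
reagent_mid [([0.671, -0.3811, 0.0611], 0.71)]
top [[-0.02371404 -0.97758674  0.20919325  0.40907749]
 [-0.9997181   0.02343322 -0.00382109  0.01462082]
 [-0.00116662 -0.2092249  -0.97786685  1.09956005]]
cell_mid [([0.3992, 0.3071, 0.0195], 0.88), ([0.501, 0.3071, 0.0233], 0.85), ([0.4991, 0.2211, 0.0277], 0.52)]
nest [([0.5535, -0.0269, 0.0561], 0.72)]
grip_block [([0.5647, 0.0992, 0.071], 0.79), ([0.5138, -0.1148, 0.2614], 0.25)]
crank_axis [([0.5403, -0.1781, 0.2651], 0.69), ([0.504, 0.3058, 0.024], 0.18)]
handle [([0.5118, -0.1164, 0.2634], 0.68)]
rack_mid [([0.6732, 0.3645, 0.034], 0.69)]
beaker_mid [([0.746, -0.028, 0.0443], 0.68)]
reagent_mid [([0.6704, -0.3781, 0.0616], 0.98)]
```

View pics/scene0.png

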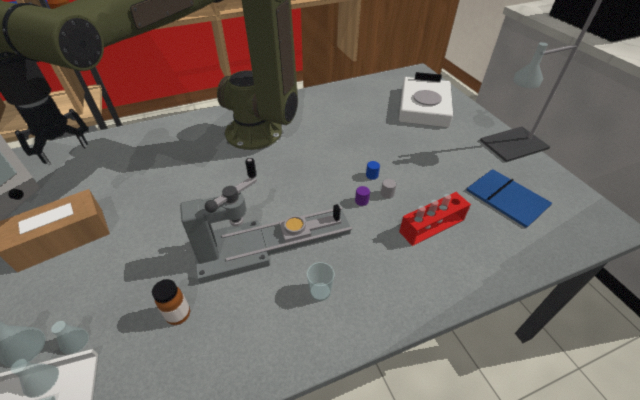

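View pics/top0.png

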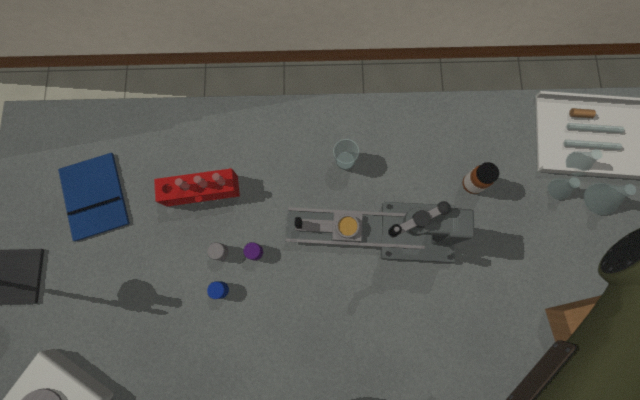

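The scene picture shows the bare steel cell at (388,190), with a purple one at (362,196) and a blue one at (373,170). In the top view the steel cell is at (218,252), the slide is pulled out, and the handle is at (395,230). The network points agree with this: steel cell about (0.50, 0.307) and the press's y axis about 4.7° off world y.

Request:
{"op": "arm_command", "data": {
  "increments": [
    [0.03,0.05,0.07,0,0,0],
    [0.05,0.1,0.08,0,0,4],
    [0.1,0.4,0.08,0,0,20],
    [0.1,0.4,0.08,0,0,20],
    [0.1,0.4,0.08,0,0,20],
    [0.1,0.4,0.08,0,0,20],
    [0.1,0.4,0.08,0,0,20],
    [0.1,0.4,0.08,0,0,20],
    [0.244,0.849,0.03,0,0,20],
    [0.244,0.849,0.03,0,0,20],
    [0.244,0.849,0.03,0,0,20],
    [0.244,0.849,0.03,0,0,20]
  ],
  "gripper": 1,
  "squeeze": 40
}}

```text
time_s: 2.1
ee_pos: [0.4076, 0.0114, 0.2909]
ee_rot: [0.38, 0.925, 0.001, 0.001]
ft_force: [1.1, -1.5, 0.1]
opening: 0.0855
```

Request:
{"op": "arm_command", "data": {
  "increments": [
    [0.04,0.13,-0.03,0,0,0],
    [0.06,0.2,-0.06,0,0,0],
    [0.08,0.25,-0.08,0,0,0],
    [0.092,0.296,-0.09,0,0,0],
    [0.092,0.296,-0.09,0,0,0],
    [0.092,0.296,-0.09,0,0,0],
    [0.092,0.296,-0.09,0,0,0],
    [0.092,0.296,-0.09,0,0,0],
    [0.092,0.296,-0.09,0,0,0]
  ]
}}

```text
time_s: 3.0
ee_pos: [0.4995, 0.3075, 0.2005]
ee_rot: [0.38, 0.925, 0.0, 0.001]
ft_force: [0.1, -0.4, -0.2]
opening: 0.0856
```

```bash
python3 - <<'E'
from h import *
s=sense(); print(s['ee_pos'],s['ee_rot'],s['q'])
ci=camera_info('wrist'); p,d=capture('wrist'); save('w1',p)
print(ci)
for t in ('cell_mid',):
    print(t,[(np.round(r['xyz'],4).tolist(),round(r['score'],2)) for r in tip_of('wrist',t)][:4])
p,d=capture('top'); save('top1',p); np.save('top1.npy',d)
for t in ('cell_mid','nest','grip_block','crank_axis','handle'):
        print(t,[(np.round(r['xyz'],4).tolist(),round(r['score'],2)) for r in tip_of('top',t)][:4])
E
```

```text
[0.49952176 0.30752206 0.20045355] [3.79986833e-01 9.24991714e-01 1.28060462e-04 5.64945469e-04] [ 8.94058809e-01  2.55065260e-03 -9.68048870e-03  1.01128177e-03
 -1.55799975e+00 -1.67363572e+00]
{'camera_matrix': array([[309.70691629,   0.        , 322.15200199],
       [  0.        , 309.70691629, 197.35893552],
       [  0.        ,   0.        ,   1.        ]]), 'extrinsics': array([[-7.11068922e-01,  6.78231547e-01,  1.85426418e-01,
         4.52418861e-01],
       [ 7.03122016e-01,  6.85654022e-01,  1.88409108e-01,
         2.61395262e-01],
       [ 6.46631558e-04,  2.64349258e-01, -9.64426799e-01,
         3.43750941e-01],
       [ 0.00000000e+00,  0.00000000e+00,  0.00000000e+00,
         1.00000000e+00]])}
cell_mid [([0.497, 0.2172, 0.0215], 0.8), ([0.5032, 0.3079, 0.0249], 0.78), ([0.403, 0.309, 0.0281], 0.64)]
cell_mid [([0.3973, 0.3055, 0.0242], 0.87), ([0.4972, 0.2209, 0.0309], 0.76), ([0.5033, 0.3098, 0.0236], 0.6)]
nest [([0.5535, -0.0248, 0.0572], 0.88)]
grip_block [([0.5529, -0.0237, 0.0577], 0.61), ([0.5649, 0.0976, 0.0696], 0.56)]
crank_axis [([0.5411, -0.1788, 0.2582], 0.8)]
handle [([0.5153, -0.1132, 0.2603], 0.74), ([0.5403, -0.1761, 0.2614], 0.39)]
```

View pics/w1.png

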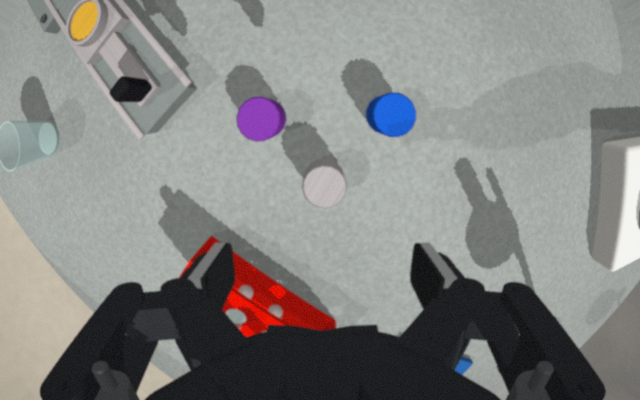

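The wrist picture shows the steel cell's top at about (325,186). Purple is at (261,118), blue at (391,114), and the rack is at the lower left, well clear. Next I'll refine the cell centre.

```bash
cat >> h.py <<'E'
def ray(ci,u,v):
    K=ci['camera_matrix'];E=ci['extrinsics']
    dx,dy=u-K[0,2],v-K[1,2]; r=np.hypot(dx,dy); th=r/K[0,0]
    d=np.array([dx/r*np.sin(th),dy/r*np.sin(th),np.cos(th)])
    return E[:3,3],E[:3,:3]@d
def onz(ci,u,v,z):
    o,d=ray(ci,u,v); return o+d*(z-o[2])/d[2]
def proj(ci,P):
    K=ci['camera_matrix'];E=ci['extrinsics']
    q=E[:3,:3].T@(np.asarray(P)-E[:3,3]); th=np.arctan2(np.hypot(q[0],q[1]),q[2]); a=np.arctan2(q[1],q[0])
    return np.array([K[0,2]+K[0,0]*th*np.cos(a),K[1,2]+K[0,0]*th*np.sin(a)])
def circ(ci,c,z,r,n=72):
    return np.array([proj(ci,[c[0]+r*np.cos(t),c[1]+r*np.sin(t),z]) for t in np.linspace(0,2*np.pi,n,endpoint=False)])
E
python3 - <<'E'
from h import *
ci=camera_info('wrist'); p=cv2.imread('pics/w1.png')[:,:,::-1]
print(onz(ci,325,186,.05))
for c in [(0.4995,0.3075),(0.503,0.308)]:
    print(proj(ci,[*c,.05]))
g=cv2.resize(p[140:230,270:380],None,fx=7,fy=6.0)[:,:,::-1].copy()
c=onz(ci,325,186,.05)[:2]
for q in circ(ci,c,.05,.022): cv2.circle(g,(int((q[0]+.5-270)*7),int((q[1]+.5-140)*6)),1,(0,0,255),-1)
cv2.imwrite('pics/w1c.png',g[:600])
E
```

```text
[0.49937922 0.31255267 0.05      ]
[321.2722362  182.50566771]
[319.09043632 185.31986485]
```

View pics/w1c.png

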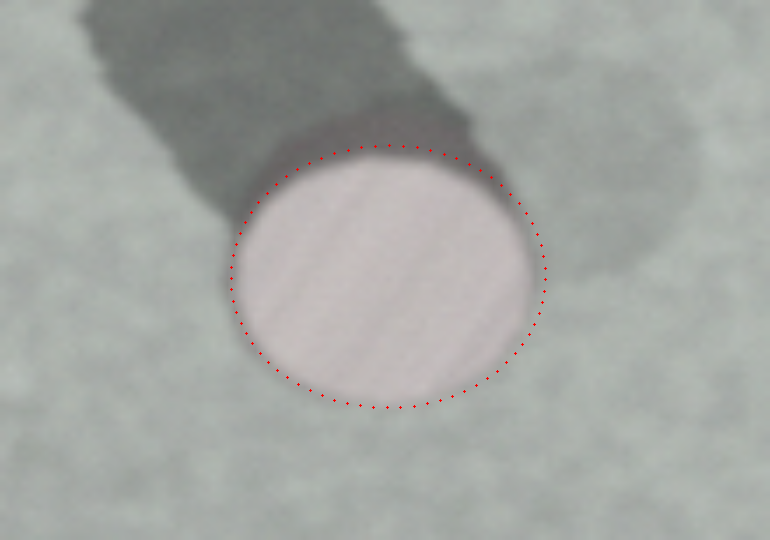

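Request:
{"op": "arm_command", "data": {
  "increments": [
    [0.0005,0.004,-0.04,0,0,0],
    [0.0005,0.004,-0.08,0,0,0],
    [0.0005,0.004,-0.12,0,0,0],
    [0.0005,0.004,-0.15,0,0,0],
    [0.0005,0.004,-0.17,0,0,0],
    [0.0005,0.004,-0.183,0,0,0],
    [0.0005,0.004,-0.183,0,0,0]
  ],
  "gripper": 1
}}

```text
time_s: 4.1
ee_pos: [0.4994, 0.3101, 0.0168]
ee_rot: [0.381, 0.925, -0.0, 0.0]
ft_force: [-0.5, -0.0, 0.4]
opening: 0.0857
```

Request:
{"op": "arm_command", "data": {
  "increments": [
    [0,0,0,0,0,0],
    [0,0,0,0,0,0],
    [0,0,0,0,0,0],
    [0,0,0,0,0,0],
    [0,0,0,0,0,0],
    [0,0,0,0,0,0],
    [0,0,0,0,0,0],
    [0,0,0,0,0,0]
  ],
  "gripper": -1,
  "squeeze": 40
}}

```text
time_s: 4.9
ee_pos: [0.5002, 0.3107, 0.0184]
ee_rot: [0.381, 0.925, 0.001, 0.001]
ft_force: [-0.6, -0.2, 6.7]
opening: 0.043
```

The cell is gripped (opening 43 mm). I'll lift it and carry it above the nest, turning -45° so the wrist camera stays clear of the crank.

Request:
{"op": "arm_command", "data": {
  "increments": [
    [0,0,0.04,0,0,0],
    [0,0,0.08,0,0,0],
    [0,-0.02,0.12,0,0,-4],
    [0.01,-0.06,0.14,0,0,-12],
    [0.02,-0.11,0.14,0,0,-20],
    [0.03,-0.16,0.14,0,0,-28],
    [0.04,-0.2,0.14,0,0,-35],
    [0.05,-0.24,0.14,0,0,-41],
    [0.053,-0.28,0.14,0,0,-45],
    [0.053,-0.31,0.14,0,0,-45],
    [0.053,-0.327,0.14,0,0,-45],
    [0.053,-0.332,0.14,0,0,-45]
  ]
}}

```text
time_s: 6.1
ee_pos: [0.5524, -0.0229, 0.157]
ee_rot: [0.706, 0.708, -0.0, 0.0]
ft_force: [0.6, 0.5, -4.0]
opening: 0.0431
```

```bash
python3 - <<'E'
from h import *
s=sense(); print(s['time_s'],s['ee_pos'],s['ee_rot'],s['q'],s['opening'],s['ft_force'])
ci=camera_info('wrist'); p,d=capture('wrist'); save('w2',p); np.savez('w2.npz',**ci,d=d)
for t in ('cell_mid','nest','grip_block','crank_axis','handle'):
    print(t,[(np.round(r['xyz'],4).tolist(),round(r['score'],2)) for r in tip_of('wrist',t)][:4])
E
```

```text
6.1 [ 0.55235161 -0.02294965  0.1570456 ] [ 7.06275055e-01  7.07937438e-01 -2.92164297e-04  2.14723829e-04] [ 3.22298265e-01 -8.13473860e-02 -1.69890557e-01  6.48156953e-04
 -1.48258335e+00 -1.89080083e+00] 0.043133597191682936 [ 0.55423637  0.53849834 -4.04030398]
cell_mid [([0.4015, 0.3088, 0.0242], 0.88), ([0.5547, -0.0259, 0.1606], 0.82), ([0.5006, 0.2187, 0.02], 0.78), ([0.5638, 0.0966, 0.0688], 0.49)]
nest [([0.5534, -0.0281, 0.0553], 0.97)]
grip_block [([0.5654, 0.0974, 0.0663], 0.89)]
crank_axis []
handle []
```

View pics/w2.png

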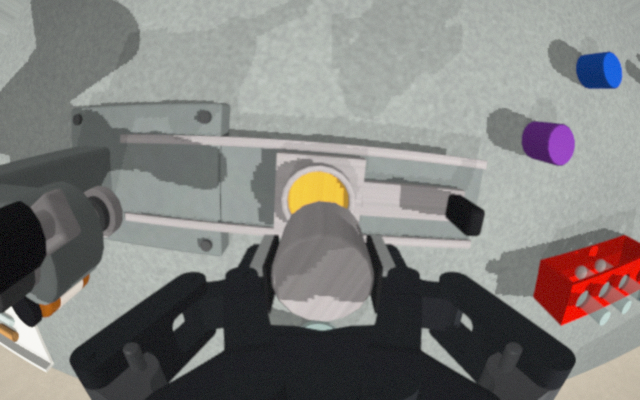

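```bash
cat > ov.py <<'E'
from h import *
import sys
n,nx,ny,cx,cy,ct=sys.argv[1],*map(float,sys.argv[2:7])
ci=np.load(n+'.npz'); p=cv2.imread('pics/'+n+'.png')
x0,y0,w,h,f=240,140,160,120,5
g=cv2.resize(p[y0:y0+h+60,x0:x0+w],None,fx=f,fy=f,interpolation=cv2.INTER_CUBIC)[:600+0]
def dr(Q,col):
    for q in Q:
        a=(int((q[0]+.5-x0)*f),int((q[1]+.5-y0)*f)); cv2.circle(g,a,1,col,-1)
dr(circ(ci,(nx,ny),.058,.025),(255,0,0)); dr(circ(ci,(nx,ny),.063,.025),(0,0,255)); dr(circ(ci,(nx,ny),.063,.030),(0,255,0))
dr(circ(ci,(cx,cy),ct,.022),(255,0,255)); dr(circ(ci,(cx,cy),ct-.05,.022),(0,255,255))
cv2.imwrite('pics/'+sys.argv[7]+'.png',g)
E
python3 ov.py w2 .5534 -.0265 .5524 -.0229 .189 w2a
```

```text
(no output)
```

View pics/w2a.png

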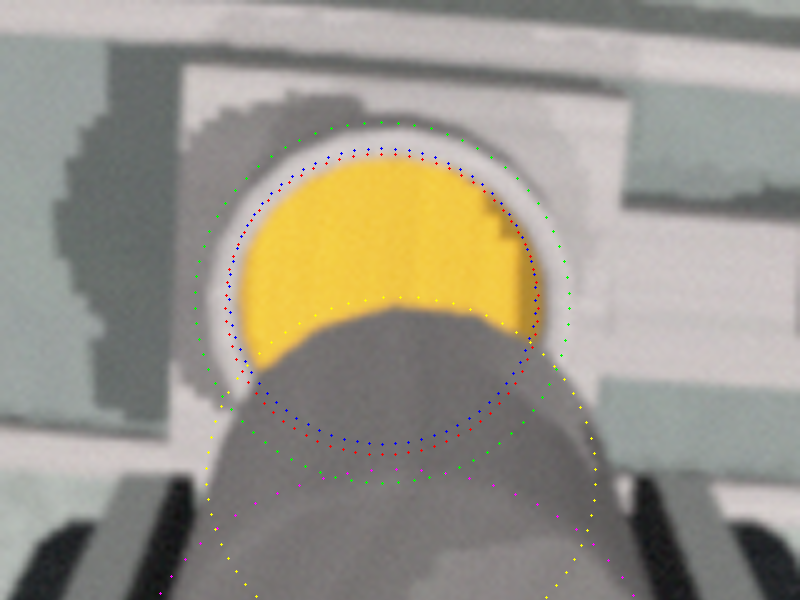

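```bash
python3 ov.py w2 .5528 -.0253 .5512 -.0221 .189 w2b
```

```text
(no output)
```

View pics/w2b.png

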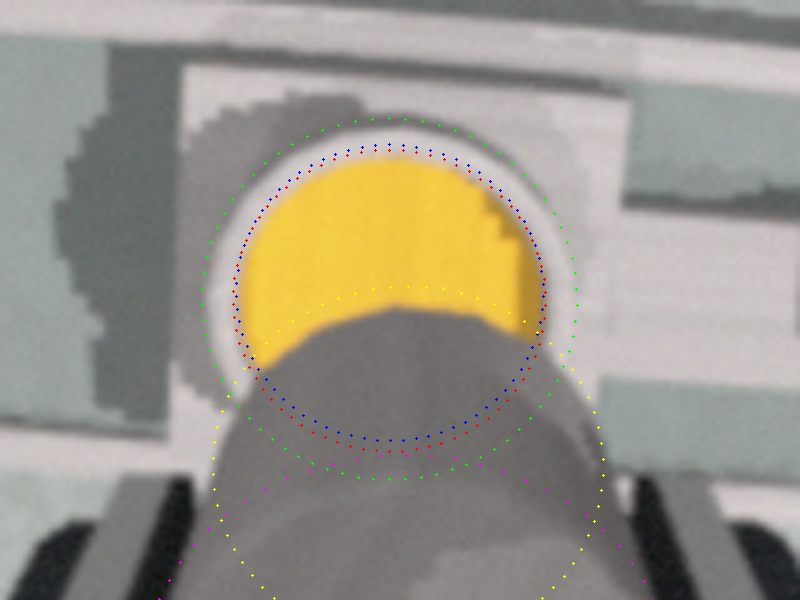

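Request:
{"op": "arm_command", "data": {
  "increments": [
    [0.001,-0.003,-0.02,0,0,0],
    [0.001,-0.003,-0.045,0,0,0],
    [0.001,-0.003,-0.06,0,0,0],
    [0.001,-0.003,-0.066,0,0,0],
    [0.001,-0.003,-0.066,0,0,0]
  ]
}}

```text
time_s: 6.9
ee_pos: [0.5538, -0.0232, 0.0916]
ee_rot: [0.705, 0.709, -0.0, 0.001]
ft_force: [1.1, 0.0, -3.4]
opening: 0.0431
```

```bash
python3 - <<'E'
from h import *
s=sense(); print(s['time_s'],s['ee_pos'],s['ee_rot'],s['opening'],s['ft_force'])
ci=camera_info('wrist'); p,d=capture('wrist'); save('w3',p); np.savez('w3.npz',**ci,d=d)
E
python3 ov.py w3 .5541 -.0252 .5541 -.0252 .123 w3a
```

```text
6.9 [ 0.55384343 -0.02317505  0.09159026] [ 7.04823338e-01  7.09382530e-01 -1.59662342e-04  6.79848065e-04] 0.0431182886003073 [ 1.0675945   0.04238973 -3.40031022]
```

View pics/w3a.png

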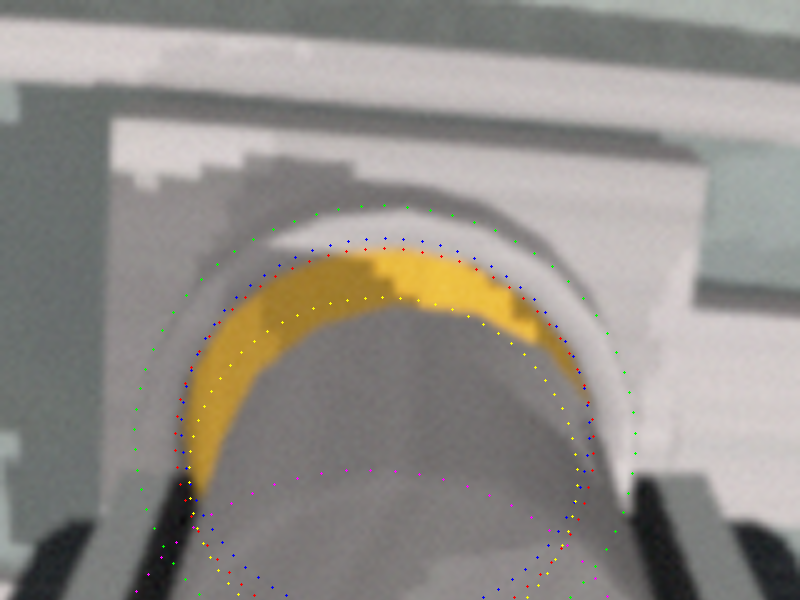

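Request:
{"op": "arm_command", "data": {
  "increments": [
    [-0.001,-0.002,-0.003,0,0,0],
    [-0.001,-0.002,-0.003,0,0,0],
    [-0.001,-0.002,-0.003,0,0,0],
    [-0.001,-0.002,-0.003,0,0,0]
  ]
}}

```text
time_s: 7.35
ee_pos: [0.5536, -0.0253, 0.0902]
ee_rot: [0.705, 0.709, 0.001, 0.001]
ft_force: [0.1, 0.8, -4.1]
opening: 0.0428
```

```bash
python3 - <<'E'
from h import *
s=sense(); print(s['time_s'],s['ee_pos'],s['ee_rot'],s['opening'],s['ft_force'])
ci=camera_info('wrist'); p,d=capture('wrist'); save('w4',p); np.savez('w4.npz',**ci,d=d)
E
python3 ov.py w4 .5541 -.0249 .5541 -.0249 .12 w4a
```

```text
7.35 [ 0.55363171 -0.02527293  0.09019897] [0.70488632 0.70931828 0.00079996 0.00148457] 0.04279163685668344 [ 0.06765083  0.79552542 -4.11552531]
```

View pics/w4a.png

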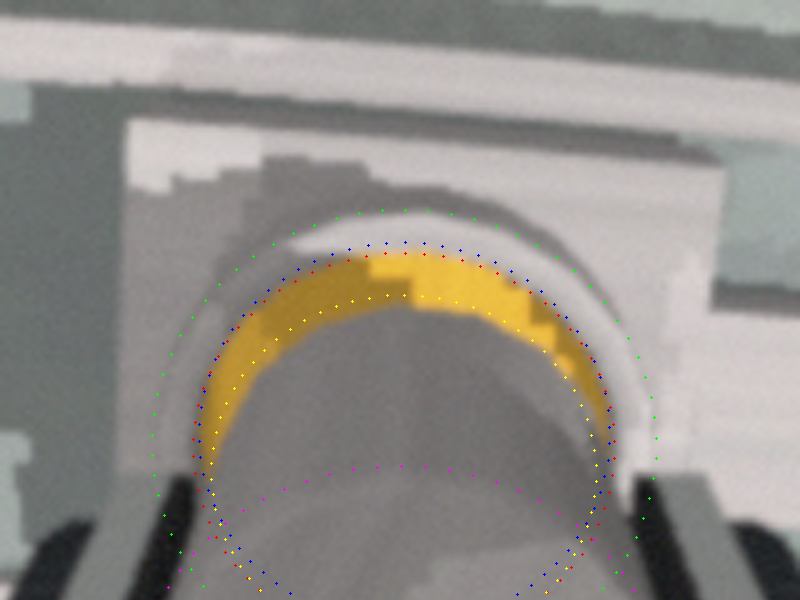

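Request:
{"op": "arm_command", "data": {
  "increments": [
    [-0.0015,-0.0005,-0.003,0,0,0],
    [-0.0015,-0.0005,-0.006,0,0,0],
    [-0.0015,-0.0005,-0.009,0,0,0],
    [-0.0015,-0.0005,-0.011,0,0,0],
    [-0.0015,-0.0005,-0.012,0,0,0],
    [-0.0015,-0.0005,-0.012,0,0,0]
  ]
}}

```text
time_s: 8.0
ee_pos: [0.552, -0.0258, 0.0778]
ee_rot: [0.705, 0.709, 0.001, 0.001]
ft_force: [0.2, -0.9, -3.7]
opening: 0.043
```

```bash
python3 - <<'E'
from h import *
s=sense(); print(s['time_s'],s['ee_pos'],s['ee_rot'],s['opening'],s['ft_force'])
ci=camera_info('wrist'); p,d=capture('wrist'); save('w5',p); np.savez('w5.npz',**ci,d=d)
E
python3 ov.py w5 .5541 -.0249 .5541 -.0249 .111 w5a
```

```text
8.0 [ 0.55197474 -0.0257566   0.07783478] [7.04872337e-01 7.09332780e-01 5.43640940e-04 1.30382143e-03] 0.04301115738629175 [ 0.19675666 -0.93162464 -3.7297427 ]
```

View pics/w5a.png

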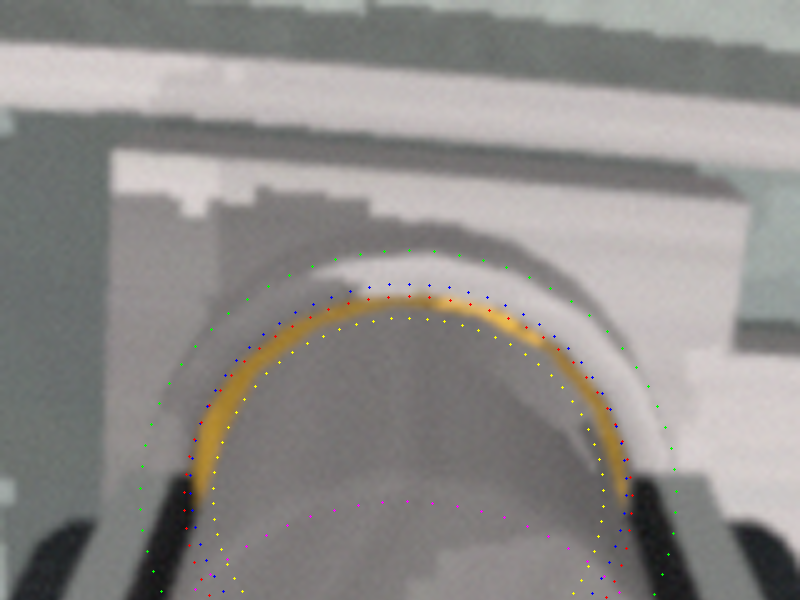

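Request:
{"op": "arm_command", "data": {
  "increments": [
    [0.001,0,-0.001,0,0,0],
    [0.001,0,-0.002,0,0,0],
    [0.001,0,-0.003,0,0,0],
    [0.001,0,-0.003,0,0,0]
  ]
}}

```text
time_s: 8.45
ee_pos: [0.5535, -0.0257, 0.0765]
ee_rot: [0.705, 0.709, 0.001, 0.002]
ft_force: [-3.7, 2.0, 3.9]
opening: 0.0431
```

Request:
{"op": "arm_command", "data": {
  "increments": [
    [0,0,0,0,0,0],
    [0,0,0,0,0,0],
    [0,0,0,0,0,0],
    [0,0,0,0,0,0],
    [0,0,0,0,0,0],
    [0,0,0,0,0,0]
  ],
  "gripper": 0.7
}}

```text
time_s: 9.05
ee_pos: [0.5535, -0.0258, 0.0764]
ee_rot: [0.705, 0.709, 0.001, 0.002]
ft_force: [-0.6, -0.8, 1.2]
opening: 0.0724
```

Request:
{"op": "arm_command", "data": {
  "increments": [
    [0,0,0.03,0,0,0],
    [0,0,0.06,0,0,0],
    [0,0,0.1,0,0,0],
    [0,0.03,0.1,0,0,0],
    [0,0.06,0.1,0,0,0],
    [0,0.06,0.1,0,0,0]
  ]
}}

```text
time_s: 9.65
ee_pos: [0.5535, 0.0367, 0.1764]
ee_rot: [0.704, 0.71, 0.001, 0.002]
ft_force: [0.1, -0.5, -0.1]
opening: 0.0725
```

```bash
python3 - <<'E'
from h import *
s=sense(); print(s['time_s'],s['ee_pos'],s['ee_rot'],s['opening'],s['ft_force'])
ci=camera_info('wrist'); p,d=capture('wrist'); save('w6',p); np.savez('w6.npz',**ci,d=d)
for t in ('cell_mid','nest','grip_block','crank_axis','handle'):
    print(t,[(np.round(r['xyz'],4).tolist(),round(r['score'],2)) for r in tip_of('wrist',t)][:4])
p,d=capture('top'); save('top6',p)
for t in ('grip_block','crank_axis','handle'):
    print(t,[(np.round(r['xyz'],4).tolist(),round(r['score'],2)) for r in tip_of('top',t)][:4])
E
```

```text
9.65 [0.55346569 0.0367354  0.17639794] [0.70386454 0.7103307  0.00144676 0.00170797] 0.07254849538748717 [ 0.11808014 -0.50831359 -0.09001781]
cell_mid [([0.4991, 0.2162, 0.0223], 0.96), ([0.4031, 0.3093, 0.0256], 0.78), ([0.5536, -0.0288, 0.0807], 0.76), ([0.5649, 0.1001, 0.0688], 0.25)]
nest []
grip_block [([0.5643, 0.099, 0.0695], 0.85)]
crank_axis []
handle []
grip_block [([0.5637, 0.1015, 0.0733], 0.88), ([0.5512, -0.0256, 0.0569], 0.3)]
crank_axis [([0.5397, -0.1769, 0.2617], 0.7), ([0.6707, 0.3662, 0.0358], 0.65)]
handle [([0.5132, -0.1133, 0.2611], 0.77)]
```

View pics/w6.png

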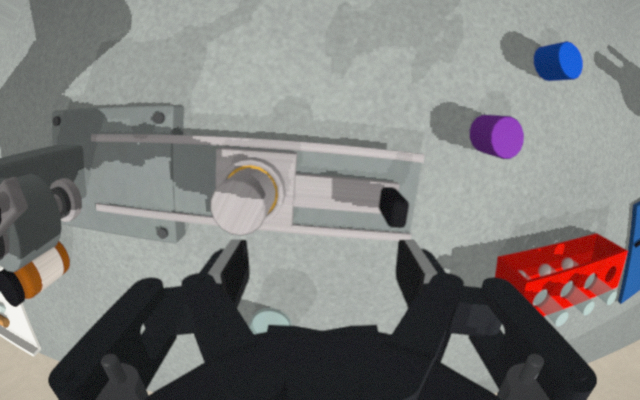

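The cell stands upright in the nest with an even gap to the ring: its top is at (240,205) and a gold crescent shows around it. Next I'll go beyond the block with shut fingers, aligned to the slide.

Request:
{"op": "arm_command", "data": {
  "increments": [
    [0.007,0.045,0,0,0,-5.5],
    [0.0145,0.09,0,0,0,-5.5],
    [0.0145,0.109,-0.01,0,0,-5.5],
    [0.0145,0.109,-0.05,0,0,-5.5],
    [0.0145,0.109,-0.09,0,0,-5.5],
    [0.0145,0.109,-0.108,0,0,-5.5],
    [0.0145,0.109,-0.111,0,0,-5.5],
    [0.0145,0.109,-0.111,0,0,-5.5]
  ],
  "gripper": -1
}}

```text
time_s: 10.95
ee_pos: [0.5681, 0.1424, 0.0655]
ee_rot: [0.738, 0.675, 0.001, 0.002]
ft_force: [-0.3, -0.1, 0.7]
opening: 0.0004
```

```bash
python3 - <<'E'
from h import *
s=sense(); print(s['time_s'],s['ee_pos'],s['ee_rot'],s['opening'],s['ft_force'])
p,d=capture('wrist'); save('w7',p)
E
```

```text
10.95 [0.56808882 0.14235237 0.06552231] [7.38226248e-01 6.74549073e-01 6.35443644e-04 2.26961591e-03] 0.0003916638341089962 [-0.27205088 -0.06146289  0.68212672]
```

View pics/w7.png

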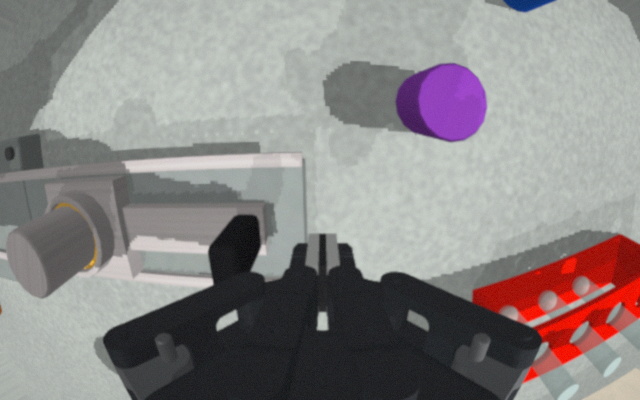

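Request:
{"op": "arm_command", "data": {
  "increments": [
    [0,0,0.01,0,0,0],
    [-0.0009,-0.01,0.01,0,0,0],
    [-0.0015,-0.017,0.01,0,0,0],
    [-0.002,-0.024,0.01,0,0,0],
    [-0.0027,-0.031,0.01,0,0,0],
    [-0.0034,-0.04,0.01,0,0,0],
    [-0.0043,-0.05,0.01,0,0,0],
    [-0.0052,-0.06,0.01,0,0,0],
    [-0.006,-0.07,0.01,0,0,0],
    [-0.0069,-0.08,0.01,0,0,0],
    [-0.0077,-0.09,0.01,0,0,0],
    [-0.0086,-0.1,0.01,0,0,0]
  ]
}}

```text
time_s: 12.2
ee_pos: [0.56, 0.0419, 0.0767]
ee_rot: [0.738, 0.675, 0.002, 0.003]
ft_force: [2.0, 4.7, 2.7]
opening: -0.0004
```

Request:
{"op": "arm_command", "data": {
  "increments": [
    [-0.0008,-0.009,0,0,0,0],
    [-0.0016,-0.018,0,0,0,0],
    [-0.0024,-0.027,0,0,0,0],
    [-0.003,-0.035,0,0,0,0],
    [-0.0037,-0.043,0,0,0,0],
    [-0.0043,-0.05,0,0,0,0],
    [-0.0049,-0.056,0,0,0,0]
  ]
}}

```text
time_s: 12.9
ee_pos: [0.555, -0.0148, 0.0765]
ee_rot: [0.738, 0.674, 0.002, 0.002]
ft_force: [3.2, 4.0, 1.1]
opening: 0.0001
```

```bash
python3 - <<'E'
from h import *
s=sense(); print(s['time_s'],s['ee_pos'],s['ee_rot'],s['opening'],s['ft_force'])
p,d=capture('top'); save('top8',p)
for t in ('grip_block','crank_axis','handle','cell_mid'):
    print(t,[(np.round(r['xyz'],4).tolist(),round(r['score'],2)) for r in tip_of('top',t)][:4])
p,d=capture('wrist'); save('w8',p)
E
```

```text
12.9 [ 0.55495839 -0.01478259  0.07650647] [0.73829186 0.6744754  0.00150837 0.00240796] 0.00012573372621667355 [3.20325194 3.97601651 1.09216954]
grip_block [([0.5509, -0.0378, 0.0724], 0.78), ([0.6725, -0.3754, 0.0608], 0.55)]
crank_axis [([0.5433, -0.1754, 0.2649], 0.84), ([0.5148, -0.1142, 0.2618], 0.47)]
handle [([0.5133, -0.1137, 0.2605], 0.66), ([0.5525, -0.0355, 0.0719], 0.38), ([0.6693, -0.3769, 0.0594], 0.23)]
cell_mid [([0.4014, 0.3058, 0.023], 0.46)]
```

View pics/w8.png

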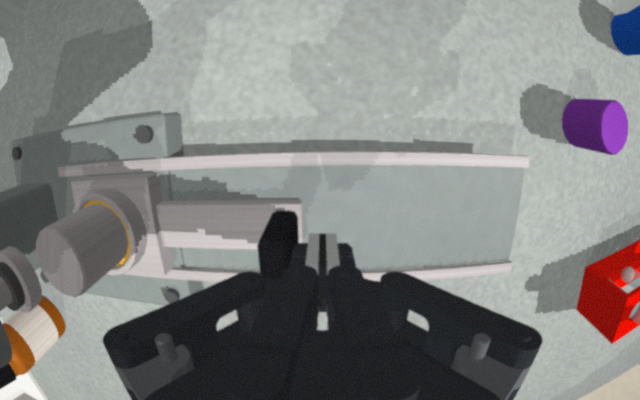

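View pics/top8.png

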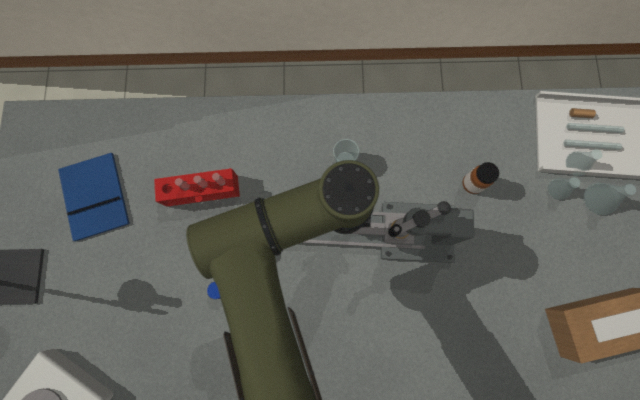

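Request:
{"op": "arm_command", "data": {
  "increments": [
    [-0.0004,-0.004,0,0,0,0],
    [-0.0007,-0.008,0,0,0,0],
    [-0.001,-0.012,0,0,0,0],
    [-0.0012,-0.014,0,0,0,0]
  ]
}}

```text
time_s: 13.6
ee_pos: [0.5534, -0.0287, 0.0762]
ee_rot: [0.738, 0.674, 0.001, 0.002]
ft_force: [1.2, 3.4, -0.4]
opening: -0.0003
```

Request:
{"op": "arm_command", "data": {
  "increments": [
    [-0.0002,-0.002,0,0,0,0],
    [-0.0004,-0.004,0,0,0,0],
    [-0.0004,-0.005,0,0,0,0]
  ]
}}

```text
time_s: 13.9
ee_pos: [0.5531, -0.0322, 0.0761]
ee_rot: [0.738, 0.675, 0.002, 0.001]
ft_force: [-0.7, 11.7, 2.6]
opening: 0.0
```

Request:
{"op": "arm_command", "data": {
  "increments": [
    [-0.0002,-0.002,0,0,0,0],
    [-0.0002,-0.003,0,0,0,0],
    [-0.0002,-0.003,0,0,0,0]
  ]
}}

```text
time_s: 14.2
ee_pos: [0.5532, -0.0322, 0.0762]
ee_rot: [0.738, 0.675, 0.004, -0.0]
ft_force: [-2.7, 14.7, 2.6]
opening: 0.0002
```

```bash
python3 - <<'E'
from h import *
s=sense(); print(s['time_s'],s['ee_pos'],s['opening'],s['ft_force'])
p,d=capture('scene'); save('s9',p)
E
```

```text
14.2 [ 0.55316506 -0.03215951  0.07618207] 0.00023331363365030326 [-2.71056045 14.73372783  2.58606529]
```

View pics/s9.png

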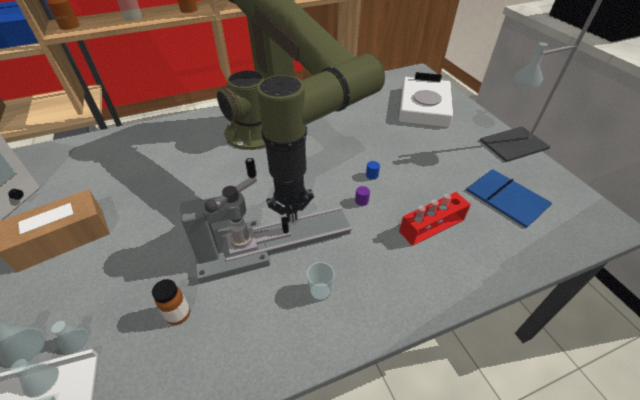

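The slide is against its hard stop: 14.7 N with no further motion, and the cell sits under the ram at (240,237). Now I'll back off, rise, and go over the crank handle.

Request:
{"op": "arm_command", "data": {
  "increments": [
    [0.001,0.015,0,0,0,0],
    [0.001,0.03,0.02,0,0,0],
    [0.001,0.03,0.07,0,0,0],
    [0.001,0.03,0.12,0,0,0],
    [0.001,0.03,0.17,0,0,0],
    [0.001,0.03,0.22,0,0,0],
    [0.001,0.02,0.27,0,0,0],
    [-0.02,-0.02,0.284,0,0,0],
    [-0.039,-0.06,0.284,0,0,0],
    [-0.039,-0.082,0.284,0,0,0],
    [-0.039,-0.082,0.284,0,0,0]
  ],
  "gripper": 0.1
}}

```text
time_s: 15.35
ee_pos: [0.5133, -0.1167, 0.3606]
ee_rot: [0.739, 0.674, 0.004, 0.0]
ft_force: [0.3, -0.2, -0.1]
opening: 0.0469
```

```bash
python3 - <<'E'
from h import *
s=sense(); print(s['time_s'],s['ee_pos'],s['ee_rot'],s['opening'],s['ft_force'],s['q'])
ci=camera_info('wrist'); p,d=capture('wrist'); save('w10',p); np.savez('w10.npz',**ci,d=d)
for t in ('cell_mid','grip_block','crank_axis','handle'):
    print(t,[(np.round(r['xyz'],4).tolist(),round(r['score'],2)) for r in tip_of('wrist',t)][:4])
print(proj(ci,[.5137,-.1141,.288]),proj(ci,[.5415,-.178,.265]))
E
```

```text
15.35 [ 0.51332563 -0.11669163  0.36063008] [7.39098729e-01 6.73586252e-01 3.81659563e-03 2.50250391e-04] 0.046949341440069695 [ 0.25220968 -0.15298709 -0.10966766] [ 0.15632242 -0.10602322  0.18195847 -0.00393749 -1.85212705 -1.82090699]
cell_mid [([0.4027, 0.3097, 0.0248], 0.81), ([0.5448, -0.1807, 0.0813], 0.79), ([0.4992, 0.2186, 0.0229], 0.76)]
grip_block [([0.672, -0.3771, 0.0615], 0.18)]
crank_axis [([0.5393, -0.1804, 0.2677], 0.66)]
handle [([0.7492, -0.031, 0.0417], 0.66), ([0.5134, -0.1148, 0.2702], 0.58)]
[323.20936091 207.74000803] [250.94129256 237.31086682]
```

View pics/w10.png

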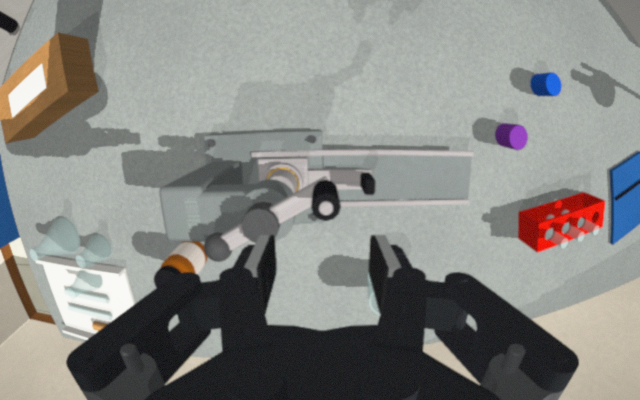

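```bash
python3 - <<'E'
from h import *
ci=np.load('w10.npz')
for z in (.225,.24,.25): print(z,proj(ci,[.5415,-.178,z]))
p=cv2.imread('pics/w10.png'); cv2.imwrite('pics/w10c.png',cv2.resize(p[150:270,200:360],None,fx=5,fy=5,interpolation=cv2.INTER_CUBIC))
print(onz(ci,325.5,208,.288))
E
```

```text
0.225 [259.49223421 221.3049574 ]
0.24 [256.52885514 226.82778721]
0.25 [254.3981237  230.81453785]
[ 0.51405678 -0.11245382  0.288     ]
```

View pics/w10c.png

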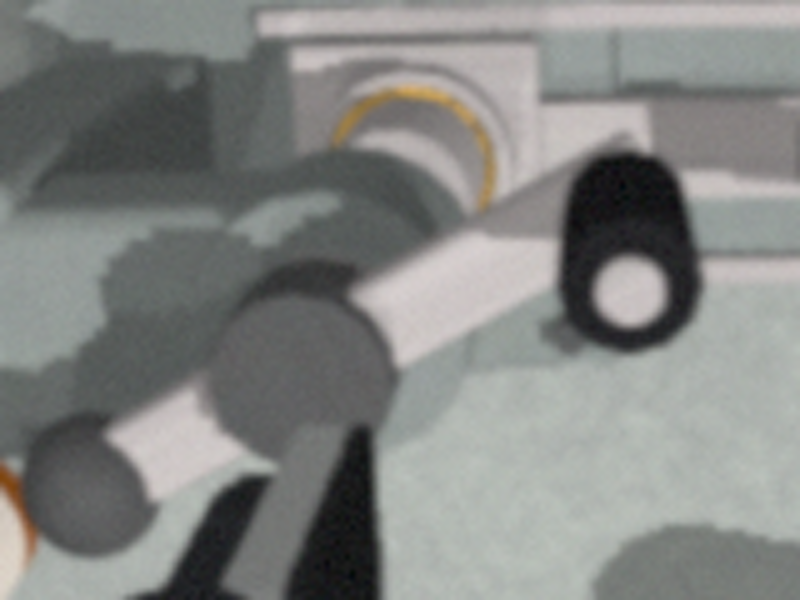

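Request:
{"op": "arm_command", "data": {
  "increments": [
    [0.0005,0.003,-0.03,0,0,0],
    [0.0005,0.003,-0.06,0,0,0],
    [0.0005,0.003,-0.085,0,0,0],
    [0.0005,0.003,-0.1,0,0,0],
    [0.0005,0.003,-0.105,0,0,0],
    [0.0005,0.003,-0.105,0,0,0]
  ]
}}

```text
time_s: 16.2
ee_pos: [0.5148, -0.11, 0.2544]
ee_rot: [0.737, 0.676, 0.003, -0.001]
ft_force: [1.0, -0.3, 0.3]
opening: 0.0468
```

Request:
{"op": "arm_command", "data": {
  "increments": [
    [0,0,0,0,0,0],
    [0,0,0,0,0,0],
    [0,0,0,0,0,0],
    [0,0,0,0,0,0],
    [0,0,0,0,0,0],
    [0,0,0,0,0,0]
  ],
  "gripper": -1,
  "squeeze": 60
}}

```text
time_s: 16.8
ee_pos: [0.5146, -0.1129, 0.2565]
ee_rot: [0.738, 0.675, 0.002, 0.002]
ft_force: [0.4, -10.5, 0.6]
opening: 0.0205
```

```bash
cat > rows.py <<'E'
from h import *
import sys,json
ax=np.array([float(sys.argv[3]),float(sys.argv[4])]) if len(sys.argv)>4 else np.array([.5415,-.177])
s=sense(); p=s['ee_pos'][:2]-ax; f=s['ft_force']; r=np.hypot(*p); ph=np.degrees(np.arctan2(p[1],-p[0]))
t=np.array([np.sin(np.radians(ph)),np.cos(np.radians(ph))])
print('t',round(s['time_s'],2),'phi',round(ph,1),'r',round(r,4),'Ft',round(f[:2]@t,1),'Fr',round(f[:2]@p/r,1),'z',round(s['ee_pos'][2],4),'f',np.round(f,1),'op',round(s['opening'],4))
step,n=float(sys.argv[1]),int(sys.argv[2])
out=[]
for i in range(1,n+1):
    a=np.radians(ph+step*i); q=.0697*np.array([-np.cos(a),np.sin(a)])
    out.append([round(float(q[0]-p[0]),4),round(float(q[1]-p[1]),4),0,0,0,0])
print(json.dumps(out))
E
python3 rows.py 8 12
```

```text
t 16.8 phi 67.3 r 0.0695 Ft -3.7 Fr -9.9 z 0.2565 f [  0.4 -10.5   0.6] op 0.0205
[[0.0091, 0.0033, 0, 0, 0, 0], [0.0187, 0.0051, 0, 0, 0, 0], [0.0284, 0.0056, 0, 0, 0, 0], [0.0381, 0.0047, 0, 0, 0, 0], [0.0475, 0.0025, 0, 0, 0, 0], [0.0566, -0.001, 0, 0, 0, 0], [0.0651, -0.0058, 0, 0, 0, 0], [0.0728, -0.0117, 0, 0, 0, 0], [0.0797, -0.0186, 0, 0, 0, 0], [0.0855, -0.0264, 0, 0, 0, 0], [0.0902, -0.0349, 0, 0, 0, 0], [0.0936, -0.044, 0, 0, 0, 0]]
```

Request:
{"op": "arm_command", "data": {
  "increments": [
    [0.009,0.0033,0,0,0,0],
    [0.0187,0.0051,0,0,0,0],
    [0.0284,0.0056,0,0,0,0],
    [0.038,0.0047,0,0,0,0],
    [0.0475,0.0025,0,0,0,0],
    [0.0566,-0.001,0,0,0,0],
    [0.065,-0.0058,0,0,0,0]
  ]
}}

```text
time_s: 17.5
ee_pos: [0.5784, -0.118, 0.2566]
ee_rot: [0.738, 0.675, 0.001, -0.0]
ft_force: [-8.9, 3.7, 1.0]
opening: 0.02
```

```bash
python3 rows.py 8 12
```

```text
t 17.5 phi 122.0 r 0.0696 Ft -9.5 Fr -1.6 z 0.2566 f [-8.9  3.7  1. ] op 0.02
[[0.0079, -0.0056, 0, 0, 0, 0], [0.0149, -0.0124, 0, 0, 0, 0], [0.0209, -0.02, 0, 0, 0, 0], [0.0258, -0.0284, 0, 0, 0, 0], [0.0294, -0.0375, 0, 0, 0, 0], [0.0318, -0.0469, 0, 0, 0, 0], [0.0328, -0.0566, 0, 0, 0, 0], [0.0324, -0.0663, 0, 0, 0, 0], [0.0307, -0.0759, 0, 0, 0, 0], [0.0277, -0.0851, 0, 0, 0, 0], [0.0234, -0.0939, 0, 0, 0, 0], [0.018, -0.1019, 0, 0, 0, 0]]
```

Request:
{"op": "arm_command", "data": {
  "increments": [
    [0.0079,-0.0056,0,0,0,0],
    [0.0149,-0.0124,0,0,0,0],
    [0.0209,-0.02,0,0,0,0],
    [0.0258,-0.0284,0,0,0,0],
    [0.0294,-0.0375,0,0,0,0],
    [0.0318,-0.0469,0,0,0,0],
    [0.0328,-0.0566,0,0,0,0],
    [0.0324,-0.0663,0,0,0,0],
    [0.0307,-0.0759,0,0,0,0],
    [0.0277,-0.0851,0,0,0,0],
    [0.0234,-0.0939,0,0,0,0],
    [0.018,-0.1019,0,0,0,0]
  ]
}}

```text
time_s: 18.7
ee_pos: [0.5992, -0.2177, 0.2567]
ee_rot: [0.737, 0.676, 0.004, 0.0]
ft_force: [9.4, 6.1, -2.5]
opening: 0.0203
```

```bash
python3 rows.py 7 8
```

```text
t 18.7 phi -144.8 r 0.0706 Ft -10.4 Fr 4.2 z 0.2567 f [ 9.4  6.1 -2.5] op 0.0203
[[-0.006, -0.0061, 0, 0, 0, 0], [-0.0121, -0.0121, 0, 0, 0, 0], [-0.0189, -0.0172, 0, 0, 0, 0], [-0.0262, -0.0215, 0, 0, 0, 0], [-0.034, -0.0249, 0, 0, 0, 0], [-0.0422, -0.0273, 0, 0, 0, 0], [-0.0506, -0.0287, 0, 0, 0, 0], [-0.0591, -0.029, 0, 0, 0, 0]]
```

Request:
{"op": "arm_command", "data": {
  "increments": [
    [-0.006,-0.0061,0,0,0,0],
    [-0.0121,-0.0121,0,0,0,0],
    [-0.0189,-0.0172,0,0,0,0],
    [-0.0262,-0.0215,0,0,0,0],
    [-0.034,-0.0249,0,0,0,0],
    [-0.0422,-0.0273,0,0,0,0],
    [-0.0506,-0.0287,0,0,0,0],
    [-0.0591,-0.029,0,0,0,0]
  ]
}}

```text
time_s: 19.5
ee_pos: [0.5422, -0.2476, 0.2567]
ee_rot: [0.737, 0.676, 0.006, 0.003]
ft_force: [9.3, -6.8, -5.7]
opening: 0.0204
```

```bash
python3 rows.py 6 5; python3 - <<'E'
from h import *
p,d=capture('scene'); save('s11',p)
cv2.imwrite('pics/s11c.png',cv2.resize(p[150:290,150:310,::-1],None,fx=4,fy=4,interpolation=cv2.INTER_CUBIC))
E
```

```text
t 19.5 phi -90.5 r 0.0706 Ft -9.2 Fr 6.9 z 0.2567 f [ 9.3 -6.8 -5.7] op 0.0204
[[-0.0073, 0.0012, 0, 0, 0, 0], [-0.0145, 0.0023, 0, 0, 0, 0], [-0.0216, 0.0041, 0, 0, 0, 0], [-0.0284, 0.0067, 0, 0, 0, 0], [-0.0349, 0.0099, 0, 0, 0, 0]]
```

View pics/s11c.png

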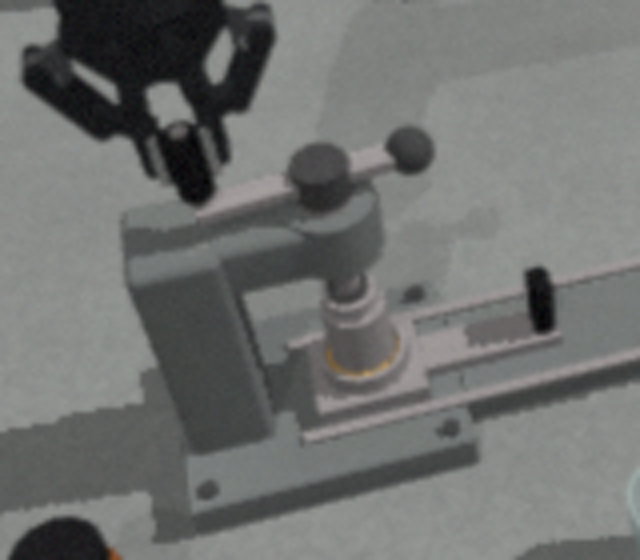

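The scene picture shows the foot close above the cell (around (352,300) in the crop) and the slide home. I'll go on in small steps and watch the tangential force.

```bash
python3 rows.py 5 3 .5417 -.1778
```

```text
t 19.55 phi -89.4 r 0.0698 Ft -7.1 Fr 8.2 z 0.2567 f [ 7.  -8.3 -7.2] op 0.0203
[[-0.0061, 0.0004, 0, 0, 0, 0], [-0.0121, 0.0012, 0, 0, 0, 0], [-0.018, 0.0026, 0, 0, 0, 0]]
```

Request:
{"op": "arm_command", "data": {
  "increments": [
    [-0.006,0.0004,-0.001,0,0,0],
    [-0.012,0.0012,-0.001,0,0,0],
    [-0.018,0.0026,-0.001,0,0,0]
  ]
}}

```text
time_s: 19.85
ee_pos: [0.525, -0.2456, 0.2566]
ee_rot: [0.737, 0.675, 0.007, 0.005]
ft_force: [8.4, -5.6, -3.2]
opening: 0.0203
```

```bash
python3 rows.py 5 3 .5417 -.1778
```

```text
t 19.85 phi -76.1 r 0.0699 Ft -9.5 Fr 3.4 z 0.2566 f [ 8.4 -5.6 -3.2] op 0.0203
[[-0.0058, 0.0019, 0, 0, 0, 0], [-0.0115, 0.0041, 0, 0, 0, 0], [-0.0169, 0.0068, 0, 0, 0, 0]]
```

Request:
{"op": "arm_command", "data": {
  "increments": [
    [-0.0058,0.0019,0,0,0,0],
    [-0.0115,0.0041,0,0,0,0],
    [-0.017,0.0068,0,0,0,0]
  ]
}}

```text
time_s: 20.15
ee_pos: [0.5092, -0.2396, 0.2566]
ee_rot: [0.738, 0.675, 0.008, 0.006]
ft_force: [7.4, -6.4, -5.9]
opening: 0.0208
```

```bash
python3 rows.py 5 3 .5417 -.1778
```

```text
t 20.15 phi -62.3 r 0.0698 Ft -9.5 Fr 2.3 z 0.2566 f [ 7.4 -6.4 -5.9] op 0.0208
[[-0.0052, 0.0031, 0, 0, 0, 0], [-0.0102, 0.0066, 0, 0, 0, 0], [-0.0148, 0.0106, 0, 0, 0, 0]]
```

```bash
cat >> rows.py <<'E'
from scipy.spatial.transform import Rotation as R
d=R.from_quat([.738,.675,0,0]); c=R.from_quat(s['ee_rot'])
print('rot fix deg',np.round(np.degrees((d*c.inv()).as_rotvec()),2))
E
python3 rows.py 5 3 .5417 -.1778
```

```text
t 20.15 phi -62.3 r 0.0698 Ft -9.5 Fr 2.3 z 0.2566 f [ 7.4 -6.4 -5.9] op 0.0208
[[-0.0052, 0.0031, 0, 0, 0, 0], [-0.0102, 0.0066, 0, 0, 0, 0], [-0.0148, 0.0106, 0, 0, 0, 0]]
rot fix deg [-0.06  1.11 -0.04]
```

Request:
{"op": "arm_command", "data": {
  "increments": [
    [-0.0052,0.0031,-0.001,0,0.5,0],
    [-0.0102,0.0066,-0.001,0,0.5,0],
    [-0.0148,0.0106,-0.001,0,0.5,0]
  ]
}}

```text
time_s: 20.45
ee_pos: [0.4956, -0.2302, 0.2566]
ee_rot: [0.738, 0.675, 0.005, 0.005]
ft_force: [6.7, -7.6, -3.1]
opening: 0.0207
```

```bash
python3 rows.py 5 3 .5417 -.1778
```

```text
t 20.45 phi -48.6 r 0.0698 Ft -10.1 Fr 1.3 z 0.2566 f [ 6.7 -7.6 -3.1] op 0.0207
[[-0.0043, 0.0043, 0, 0, 0, 0], [-0.0083, 0.0089, 0, 0, 0, 0], [-0.0119, 0.0138, 0, 0, 0, 0]]
rot fix deg [0.08 0.82 0.03]
```

Request:
{"op": "arm_command", "data": {
  "increments": [
    [-0.0043,0.0043,0,0,0.4,0],
    [-0.0083,0.0089,0,0,0.4,0],
    [-0.0119,0.0138,0,0,0.4,0]
  ]
}}

```text
time_s: 20.75
ee_pos: [0.4842, -0.2175, 0.2567]
ee_rot: [0.739, 0.674, 0.002, 0.004]
ft_force: [4.5, -8.0, -6.1]
opening: 0.0206
```

```bash
python3 rows.py 5 3 .5417 -.1778
```

```text
t 20.75 phi -34.6 r 0.0698 Ft -9.1 Fr 0.8 z 0.2567 f [ 4.5 -8.  -6.1] op 0.0206
[[-0.0031, 0.0052, 0, 0, 0, 0], [-0.0059, 0.0106, 0, 0, 0, 0], [-0.0082, 0.0163, 0, 0, 0, 0]]
rot fix deg [0.19 0.49 0.12]
```

Request:
{"op": "arm_command", "data": {
  "increments": [
    [-0.0031,0.0052,0,0,0,0],
    [-0.0059,0.0106,0,0,0,0],
    [-0.0082,0.0163,0,0,0,0]
  ]
}}

```text
time_s: 21.05
ee_pos: [0.4765, -0.2028, 0.2567]
ee_rot: [0.739, 0.673, 0.001, 0.006]
ft_force: [5.5, -12.9, -7.1]
opening: 0.0206
```

```bash
python3 rows.py 5 3 .5417 -.1778; python3 - <<'E'
from h import *
p,d=capture('scene'); save('s12',p)
cv2.imwrite('pics/s12c.png',cv2.resize(p[190:260,200:290,::-1],None,fx=8,fy=8,interpolation=cv2.INTER_CUBIC))
E
```

```text
t 21.05 phi -21.0 r 0.0698 Ft -14.0 Fr -0.5 z 0.2567 f [  5.5 -12.9  -7.1] op 0.0206
[[-0.0018, 0.0058, 0, 0, 0, 0], [-0.0032, 0.0117, 0, 0, 0, 0], [-0.0041, 0.0177, 0, 0, 0, 0]]
rot fix deg [0.37 0.56 0.24]
```

View pics/s12c.png

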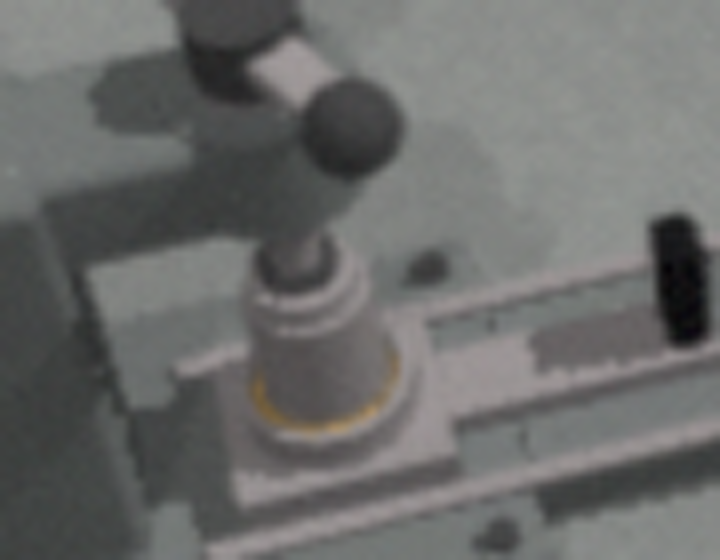

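Ft jumped from −9 N (φ=325°) to −14 N (φ=339°), and the picture shows the foot on the cell. Contact is therefore at about 333°. A quarter turn more ends at φ≈423°, which is 84° to go; I'll take it in steps.

```bash
python3 rows.py 6 7 .5417 -.1778
```

```text
t 21.1 phi -20.4 r 0.0698 Ft -10.7 Fr 0.4 z 0.2567 f [  3.4 -10.1  -6.5] op 0.0203
[[-0.002, 0.007, 0, 0, 0, 0], [-0.0035, 0.0142, 0, 0, 0, 0], [-0.0042, 0.0214, 0, 0, 0, 0], [-0.0041, 0.0287, 0, 0, 0, 0], [-0.0033, 0.036, 0, 0, 0, 0], [-0.0017, 0.0431, 0, 0, 0, 0], [0.0006, 0.05, 0, 0, 0, 0]]
rot fix deg [0.34 0.55 0.22]
```

Request:
{"op": "arm_command", "data": {
  "increments": [
    [-0.002,0.007,-0.001,0,0.4,0],
    [-0.0035,0.0142,-0.001,0,0.4,0],
    [-0.0042,0.0214,-0.001,0,0.4,0],
    [-0.0041,0.0287,-0.001,0,0.4,0],
    [-0.0033,0.036,-0.001,0,0.4,0],
    [-0.0017,0.0431,-0.001,0,0.4,0],
    [0.0006,0.05,-0.001,0,0.4,0]
  ]
}}

```text
time_s: 21.8
ee_pos: [0.4755, -0.1552, 0.2566]
ee_rot: [0.74, 0.672, -0.004, 0.004]
ft_force: [-3.5, -15.0, -3.2]
opening: 0.0203
```

```bash
python3 rows.py 6 8 .5417 -.1778
```

```text
t 21.8 phi 18.9 r 0.07 Ft -15.3 Fr -1.6 z 0.2566 f [ -3.5 -15.   -3.2] op 0.0203
[[0.003, 0.0067, 0, 0, 0, 0], [0.0064, 0.0131, 0, 0, 0, 0], [0.0105, 0.0192, 0, 0, 0, 0], [0.0151, 0.0248, 0, 0, 0, 0], [0.0204, 0.0299, 0, 0, 0, 0], [0.0261, 0.0344, 0, 0, 0, 0], [0.0323, 0.0383, 0, 0, 0, 0], [0.0388, 0.0415, 0, 0, 0, 0]]
rot fix deg [0.65 0.   0.42]
```

Request:
{"op": "arm_command", "data": {
  "increments": [
    [0.003,0.0067,0,0,0,0],
    [0.0064,0.0131,0,0,0,0],
    [0.0105,0.0192,0,0,0,0],
    [0.0151,0.0248,0,0,0,0],
    [0.0204,0.0299,0,0,0,0],
    [0.0261,0.0344,0,0,0,0],
    [0.0323,0.0383,0,0,0,0]
  ]
}}

```text
time_s: 22.5
ee_pos: [0.5041, -0.1187, 0.2566]
ee_rot: [0.741, 0.671, -0.008, 0.002]
ft_force: [-16.7, -6.0, -0.8]
opening: 0.0205
```

```bash
python3 rows.py 4 2 .5417 -.1778
```

```text
t 22.5 phi 57.5 r 0.07 Ft -17.3 Fr 3.9 z 0.2566 f [-16.7  -6.   -0.8] op 0.0205
[[0.0044, 0.0022, 0, 0, 0, 0], [0.0087, 0.0043, 0, 0, 0, 0]]
rot fix deg [ 0.81 -0.53  0.55]
```

Request:
{"op": "arm_command", "data": {
  "increments": [
    [0.003,0.0015,0,0,0,0],
    [0.0045,0.0025,0,0,0,0]
  ]
}}

```text
time_s: 22.7
ee_pos: [0.5054, -0.1179, 0.2566]
ee_rot: [0.742, 0.671, -0.012, 0.0]
ft_force: [-15.0, -7.2, -0.9]
opening: 0.0205
```

```bash
python3 rows.py 4 2 .5417 -.1778
```

```text
t 22.7 phi 58.8 r 0.0701 Ft -16.6 Fr 1.6 z 0.2566 f [-15.   -7.2  -0.9] op 0.0205
[[0.0045, 0.002, 0, 0, 0, 0], [0.0089, 0.0041, 0, 0, 0, 0]]
rot fix deg [ 0.95 -1.02  0.66]
```

Now at φ≈419°, about 86° past contact. I'll let go and retreat upward.

Request:
{"op": "arm_command", "data": {
  "increments": [
    [0,0,0,0,0,0],
    [0,0,0,0,0,0],
    [0,0,0,0,0,0],
    [0,0,0,0,0,0]
  ],
  "gripper": 0.2
}}

```text
time_s: 23.1
ee_pos: [0.5057, -0.1176, 0.2571]
ee_rot: [0.742, 0.671, -0.012, 0.0]
ft_force: [0.2, -0.2, 0.3]
opening: 0.051
```

Request:
{"op": "arm_command", "data": {
  "increments": [
    [0,0,0.02,0,0,0],
    [0,0,0.05,0,0,0],
    [0,0,0.1,0,0,0],
    [-0.03,0.03,0.1,0,0,0],
    [-0.06,0.06,0.1,0,0,0],
    [-0.09,0.1,0.1,0,0,0],
    [-0.09,0.1,0.1,0,0,0]
  ]
}}

```text
time_s: 23.8
ee_pos: [0.414, -0.0142, 0.359]
ee_rot: [0.739, 0.673, -0.009, 0.001]
ft_force: [-0.7, 0.5, 0.8]
opening: 0.0513
```

```bash
python3 - <<'E'
from h import *
s=sense(); print(s['time_s'],s['ee_pos'],s['opening'],s['ft_force'])
p,d=capture('scene'); save('s13',p)
cv2.imwrite('pics/s13c.png',cv2.resize(p[150:270,170:330,::-1],None,fx=5,fy=5,interpolation=cv2.INTER_CUBIC))
for c in('scene','top'):
    if c=='top': p,d=capture('top'); save('top13',p)
    for t in ('cell_mid','grip_block','crank_axis','handle','rack_mid','beaker_mid','reagent_mid'):
        print(c,t,[(np.round(r['xyz'],4).tolist(),round(r['score'],2)) for r in tip_of(c,t)][:3])
E
```

```text
23.8 [ 0.4139612  -0.0142067   0.35897586] 0.05132837742432522 [-0.66426257  0.49211769  0.75555881]
scene cell_mid [([0.5023, 0.2225, 0.0263], 0.82), ([0.5443, -0.176, 0.0834], 0.66), ([0.4053, 0.3045, 0.0241], 0.56)]
scene grip_block [([0.5516, -0.0553, 0.0725], 0.76)]
scene crank_axis [([0.5439, -0.1753, 0.2693], 0.66)]
scene handle [([0.5067, -0.121, 0.2615], 0.82)]
scene rack_mid [([0.6718, 0.3647, 0.0335], 0.75)]
scene beaker_mid [([0.74, -0.0291, 0.0414], 0.77)]
scene reagent_mid [([0.6721, -0.3777, 0.0622], 0.56)]
top cell_mid [([0.4992, 0.2187, 0.0273], 0.77), ([0.4042, 0.3066, 0.0236], 0.6)]
top grip_block []
top crank_axis [([0.541, -0.176, 0.2639], 0.71)]
top handle [([0.507, -0.1174, 0.264], 0.72)]
top rack_mid [([0.6694, 0.3658, 0.0335], 0.9), ([0.5414, -0.1765, 0.0568], 0.36)]
top beaker_mid [([0.7483, -0.0249, 0.043], 0.9)]
top reagent_mid [([0.6718, -0.3765, 0.059], 0.69)]
```

View pics/s13c.png

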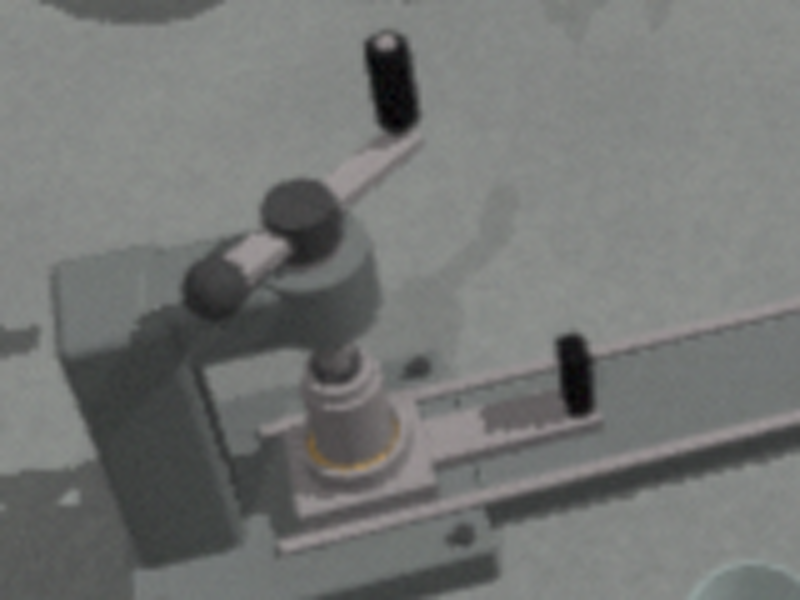

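The final picture shows the cell upright in the nest with the foot on it, the slide home and the handle let go. The bystanders are where they were, so I'm handing the job in.

```bash
python3 -c "
from h import *
print(finish_job())"
```

```text
the job is handed in; nothing more can be done
None
```

I seated the steel cell upright in the nest and let go of it. I then pushed the slide home and wound the crank to about 86° past contact, aiming for 90°. I let go of the handle, retreated and handed the job in at about 24 s. No verdict was reported.

- **Slide:** it met a hard stop, with about 15 N on the fingers and no further movement. The last block position (y about -0.055 m) agrees with fully home.
- **Contact:** the force along the handle's path rose from about 9 N at 325° to 14 N at 339°, so I took contact as about 333°, uncertain by roughly 6°. That force was 16.6–17.3 N at the end, about 7 N above free turning, as expected for a quarter turn.
- **Foot force:** I could not measure this directly. From the angle past contact it should be roughly 137 N, within the 115–165 N band.
- **Last checks:** the final picture shows the cell upright in its ring with the foot on it. The handle stayed where I left it, and the force on the tool was near zero. The rack, beaker and jar read within about 4 mm of their starting readings, which is the accuracy of the camera measurements.
- **Not confirmed:** the last top-camera picture gave no reading of the seated cell or the grip block. Those two rest on the scene camera alone.

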